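# Swing the saucepan's handle in from the front of the hob

## Task

The small deep saucepan's handle sticks out over the front edge of the hob, where someone will catch it. Swing it round until it points straight out to the side, parallel to the hob's front edge, on the side away from the frying pan. Leave the saucepan standing where it is on its hot plate, without lifting or tipping it, and leave the frying pan alone.

Things in the scene. Friction and masses are not known exactly. Their poses are not given: they have to be found in the camera images.
- saucepan_middle (a point): the small deep steel saucepan, 120 mm across and 80 mm high, loose, about half a kilogram, standing on one of the hob's two hot plates (left or right varies). The point is the centre of the pan's round body, 40 mm above its underside and 40 mm below its rim. Its x axis points away from the handle (the handle runs along -x), z up
- saucepan_handle (a point): the middle of the saucepan's straight level black handle, where it is best gripped: 120 mm from the pan's centre line and 22 mm above saucepan_middle (18 mm below the rim). The handle is 20 mm wide, 14 mm thick and reaches from the pan's wall (60 mm from the centre line) to 175 mm from it. It turns with the pan: -x is the direction in which the handle points, y is across it, z up. At the start it points roughly toward the robot
- frying_pan_middle (a point): the wide shallow dark frying pan, 190 mm across the rim and 42 mm high, loose, standing on the other hot plate. The point is its centre, 21 mm above its underside. Its x axis runs along its black handle, which points roughly toward the wall and reaches 205 mm from the centre. To be left alone
- hob: the fixed twin electric hob, a low steel box 240 mm deep (x) and 440 mm wide (y), with two round dark hot plates of 156 mm diameter side by side, centred at y = +105 and y = -105 mm of its frame, their tops 59 mm above the bench. Origin at the centre of its underside on the bench; x points to the wall, y runs to the left parallel to its front edge, z up. It may stand slightly turned

How it is judged:
At the end, for the whole second after the job is handed in: Saucepan handle parallel to the hob front within 17 degrees, pointing away from the frying pan (handle middle over 270 mm from its centre); saucepan flat, its centre within 25 mm of where it was; frying pan within 15 mm of where it was (angle between the x axis of saucepan_handle and the y axis of hob, either way round below 0.3 rad and horizontal distance between saucepan_handle and frying_pan_middle above 0.27 m and distance of saucepan_middle from where it was at the start of the episode below 0.025 m and angle between saucepan_middle's own z axis and vertical below 0.05 rad and distance of frying_pan_middle from where it was at the start of the episode below 0.015 m); the robot touches nothing.
It fails at once if the saucepan is tipped by more than 14 degrees (angle between saucepan_middle's own z axis and vertical above 0.25 rad).
It fails at once if the saucepan is lifted more than 25 mm off its hot plate (height (world z) of saucepan_middle above 0.124 m).
It fails at once if the frying pan is moved by more than 20 mm (distance of frying_pan_middle from where it was at the start of the episode above 0.02 m).
It also fails if it takes over 38 s, if anything falls off the work surface, if the arm or the gripper's body presses on something with over 40 N, if the wrist force passes 120 N, or if a joint passes its speed limit or range.

## Robot

A 6-joint arm with a two-finger parallel gripper is mounted at the origin on a cart in front of the work surface, level with it; the furniture and walls round the work are solid. World frame = base frame: x ahead of the robot, y to its left, z up, the work surface at z = 0. Lengths are in m, angles in rad, forces in N, time in s.
With the tool pointing down it reaches from about 0.15 to 0.775 m from the base axis. Payload 6.1 kg.
Tool frame: the origin (TCP) lies between the finger pads; the fingertips stand 22 mm ahead of it and the grasp point (between the pads) lies 3 mm ahead of it (r.tips_ahead is the z of the fingertips in the tool frame, in m); z points along the fingers, y is the line along which they close (so a half turn about z gives the same grasp; the last joint's range is limited). The gripper opens to 85 mm and grips with 20 to 120 N. Pads are 22 mm wide; open, the fingers measure 114 mm over their backs; the gripper's body (76 mm by 85 mm) begins 54 mm behind the grasp point. The pads swing forward as they close: fully open they stand 13 mm farther back than shut.
Start: joints at [-1.121, 0.126, -0.04, 1.405, 0, 1.571], TCP at [0.228, -0.473, 0.253] pointing down, gripper open.
Joint ranges: [-2.72, 2.72], [-0.95, 1.95], [-1.27, 1.35], [-1.78, 2.02], [-1.46, 1.47], [-3.14, 3.14]. Speed limits (rad/s): [2.39, 2.39, 3.01, 3.14, 3.14, 3.14].

## Interface

Orientations are given as a rotation vector (axis times angle).
In Python, from bench import monitor, optics, finish_job, search_frame, outline_of, r gives the robot as it stands.
- The arm moves only by the tool step_arm, never from a script. Its argument "commands" is a list of rows, each an object with "grip": the closure, from 0 (fully open) to 1 (shut); "slide": the shift along the world's x, y, z in cm, a list of three; "delta_rot": the turn, a rotation vector about the world's x, y, z in rad, a list of three. A call has 1 to 20 rows; each row shifts and turns the commanded pose from where the row before left it; what a row does not reach is not made up. A row lasts 1/12 s, in which the tool goes at most 41.7 mm and 7.16 degrees, less where a joint would pass 70% of its speed; a pose out of reach is approached as far as the arm can. A call with a gripper value outside its range is refused whole. The fingers move at their own pace and stop on an object; the grip force is fixed at half the most. Time passes only in rows, so rows that do not move let the fingers close. It gives the time, the measured TCP pose, the force, the opening and the grip force at its end, in the units of the state.
- monitor.state(): the state, without advancing time (a new reading comes with each control period).
- optics.capture(name): name is "scene" or "top" or "wrist"; returns the picture (480x640x3 uint8, red, green, blue); there is no depth.
- optics.get_calibration(name): a dict with "vertical_fov" (degrees; the focal length in pixels is half the picture's height over the tangent of half this angle, whatever the lens; pixels are square), "cx", "cy" (the principal point, pixels), "distortion" ([k1, k2, p1, p2, k3] as OpenCV has them; the pictures are not rectified), "eye" and "attitude" of the camera in the world; the wrist camera has in their place "tool_from_camera" (4x4, takes a point from camera to tool coordinates, whose origin is the TCP and whose axes are the flange's). Camera axes: x right, y up, looking along -z (the intrinsics and any distortion apply to the point x, -y, -z); pixel columns grow to the right and rows downward; lengths in m; the calibration is good to about 2 mm. A picture is of the moment at which its call begins: read the wrist's pose just before it. get_calibration takes no time and is no camera call.
- finish_job(): hands the job in; it is judged then, once.
Trained networks look in the newest picture that a camera, given by its name, has taken for a name from the list of things; names that differ only in an ending like _2 or _b are one class to them, and where a whole thing is asked for, a point or a joint stands for the part that bears it (a point fixed in the world has none). Each returns a list of dicts, best first, with "score" (0 to 1); they miss things now and then, are a little off and sometimes report something else, mostly with a low value. They report only what shows in the picture. A call takes as long as a camera call.
- search_frame(query, camera): "location" ([column, row] as shares, 0 to 1, of the picture: columns of its width, rows of its height, amid what is visible of it).
- outline_of(query, camera): "mask" (480x640 bool, what is visible of it) and "location" ([column, row] as shares, 0 to 1, of the picture: columns of its width, rows of its height, amid what is visible of it).
The state is a dict: "time_s": time; "qpos": joint angles; "joint_vel": joint speeds; "effort": joint torques, N m; "tcp_pos": TCP position; "orientation": TCP orientation; "contact_force": force on the tool from outside, world axes, zero at the start; "ft_torque": the same for the moment, N m; "width": finger opening in m; "gripper_force": force on a finger pad.
Only numpy, scipy, OpenCV 4.12 (cv2) and the standard library are available. Lean on these libraries where they do the work, as an engineer would, in place of code of your own. Each camera call takes 0.05 s, during which the arm holds its last target. There are 200 camera calls.

## Working session

There is one attempt and no reset: what is moved stays moved. The work goes in short steps, Python scripts to look and compute and a tool call to move; the robot and the scene stay as the last step left them, time stands still between calls to the robot, and variables do not carry over. Pictures are saved under pics/ and viewed, at most 10 in all, crops included, and the job is handed in when it is done.

Besides the shell and the picture viewer there is one more tool, called after ">>>" by a JSON object that holds its "fn" and its "kwargs", one argument or row to a line. step_arm: Moves the arm, as the interface text tells. Its arguments: {"type":"object","properties":{"commands":{"type":"array"}},"required":["commands"]}

```bash
mkdir -p pics; cat > h.py <<'E'
from bench import monitor, optics, finish_job, search_frame, outline_of, r
import numpy as np, cv2
from scipy.spatial.transform import Rotation as R
def cam(name, st=None):
    c=optics.get_calibration(name)
    f=240/np.tan(np.radians(c["vertical_fov"])/2)
    K=np.array([[f,0,c["cx"]],[0,f,c["cy"]],[0,0,1]])
    if name=="wrist":
        st=st or monitor.state()
        T=np.eye(4);T[:3,:3]=R.from_rotvec(st["orientation"]).as_matrix();T[:3,3]=st["tcp_pos"]
        T=T@np.array(c["tool_from_camera"]);return K,np.array(c["distortion"]),T[:3,3],T[:3,:3]
    a=np.array(c["attitude"],float)
    Rm=a if a.shape==(3,3) else R.from_rotvec(a).as_matrix() if a.size==3 else None
    return K,np.array(c["distortion"]),np.array(c["eye"]),Rm
def ray(cm,uv):
    K,d,e,Rm=cm
    p=cv2.undistortPoints(np.array(uv,float).reshape(-1,1,2),K,d)[:,0]
    return e,(np.c_[p[:,0],-p[:,1],-np.ones(len(p))])@Rm.T
def onz(cm,uv,z):
    e,v=ray(cm,uv); return e+v*((z-e[2])/v[:,2])[:,None]
def proj(cm,P):
    K,d,e,Rm=cm; q=(np.atleast_2d(P)-e)@Rm*[1,-1,-1]
    return cv2.projectPoints(q,np.zeros(3),np.zeros(3),K,d)[0][:,0]
def save(im,n): cv2.imwrite(n,im[:,:,::-1])
E
python3 - <<'E'
from h import *
for n in("top","scene"):
    im=optics.capture(n);save(im,f"pics/{n}0.png");c=optics.get_calibration(n);print(c)
    for q in("saucepan_handle","saucepan_middle","frying_pan_middle","hob"):
        print(n,q,[(round(o["score"],2),np.round(np.array(o["location"])*[640,480],1)) for o in search_frame(q,n)[:2]])
print(monitor.state())
E
```

```text
{'vertical_fov': 53.41921949617428, 'cx': 318.1551272627812, 'cy': 228.12088710603174, 'distortion': array([-0.03002766,  0.        ,  0.        ,  0.        ,  0.        ]), 'eye': array([0.43984992, 0.12826409, 0.95064922]), 'attitude': array([ 0.03886934, -0.06266254, -1.5690334 ])}
top saucepan_handle [(0.86, array([371.5, 188.7]))]
top saucepan_middle []
top frying_pan_middle [(0.61, array([247.8, 175.5]))]
top hob [(0.74, array([321.2, 206.8]))]
{'vertical_fov': 57.20675444582086, 'cx': 324.28008988751463, 'cy': 239.1497703730455, 'distortion': array([-0.00599303,  0.        ,  0.        ,  0.        ,  0.        ]), 'eye': array([0.12939103, 0.72621988, 0.54603105]), 'attitude': array([ 0.36590697, -1.29215531, -2.27868664])}
scene saucepan_handle [(0.79, array([326.7, 219.3]))]
scene saucepan_middle [(0.63, array([325.8, 224.5]))]
scene frying_pan_middle [(0.67, array([250.9, 269.4]))]
scene hob [(0.73, array([292.3, 301.2]))]
{'time_s': 0.5, 'qpos': array([-1.12099639e+00,  1.25823873e-01, -3.96655465e-02,  1.40539402e+00,
        1.05944410e-05,  1.57077850e+00]), 'joint_vel': array([-3.23611334e-04, -5.89681712e-04,  1.57496747e-03, -1.24574726e-03,
       -1.18776096e-03, -1.60155541e-05]), 'effort': array([ 1.57007125e-03, -4.35295451e+01,  3.52820063e+01,  2.16661392e-03,
        2.15450573e-04, -1.10491349e-08]), 'tcp_pos': array([ 0.22824838, -0.47274485,  0.25325195]), 'orientation': array([-3.06238477e+00, -7.00610802e-01,  1.42917268e-05]), 'contact_force': array([ 0.19675176,  0.13406898, -0.18309208]), 'ft_torque': array([0.06695016, 0.01439684, 0.05079626]), 'gripper_force': 0.0, 'width': 0.085589859498304}
```

View pics/top0.png

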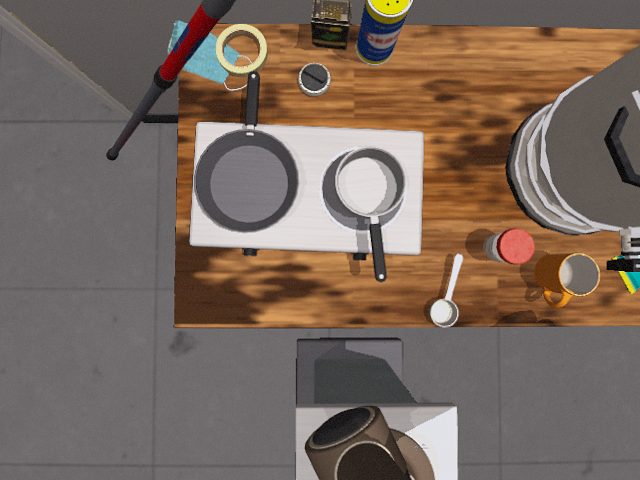

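View pics/scene0.png

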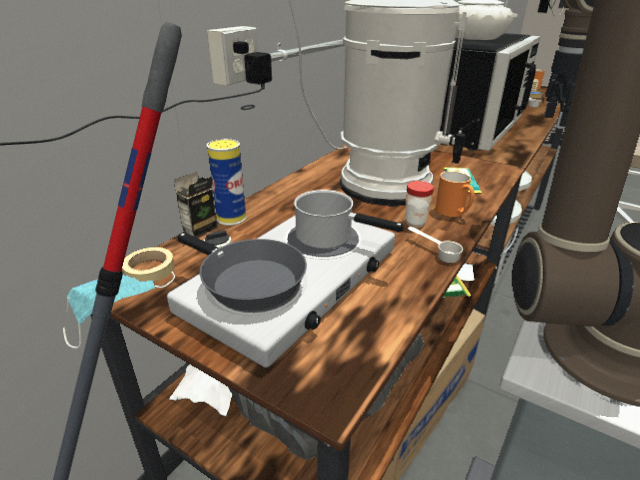

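The top view shows the saucepan on the right plate, with its rim centred near (370,182). Its handle runs down to (380,278), and the frying pan is on the left at (247,180). The handle must therefore swing to the right (-y). The urn edge near (508,170) and the jar at (515,247) stay clear of that sweep.

```bash
python3 - <<'E'
from h import *
cs={}
for n in("top","scene"):
    optics.capture(n);cs[n]=cam(n)
    for q in("saucepan_handle","frying_pan_middle","hob"):
        o=outline_of(q,n)
        if not o: print(n,q,None);continue
        m=o[0]["mask"].astype(np.uint8);np.save(f"{n}_{q}.npy",m)
        ys,xs=np.nonzero(m);print(n,q,round(o[0]["score"],2),m.sum(),xs.min(),xs.max(),ys.min(),ys.max())
m=np.load("top_hob.npy");c=max(cv2.findContours(m,0,2)[0],key=cv2.contourArea)
box=cv2.boxPoints(cv2.minAreaRect(c));print("hob",np.round(onz(cs["top"],box,.05),3).tolist())
m=np.load("top_frying_pan_middle.npy");ys,xs=np.nonzero(m);print("fry",onz(cs["top"],[[xs.mean(),ys.mean()]],.1))
m=np.load("top_saucepan_handle.npy");
# rim: pan part, handle excluded by opening
o=cv2.morphologyEx(m,cv2.MORPH_OPEN,np.ones((21,21)));c=max(cv2.findContours(o,0,2)[0],key=cv2.contourArea)
print("body ell",cv2.fitEllipse(c))
h=m&~cv2.dilate(o,np.ones((5,5)));n_,l,s,_=cv2.connectedComponentsWithStats(h);k=1+s[1:,4].argmax();ys,xs=np.nonzero(l==k)
P=onz(cs["top"],np.c_[xs,ys],.128)[:,:2];mu=P.mean(0);u=np.linalg.svd(P-mu,full_matrices=False)[2][0];u*=-np.sign(u[0])
t=(P-mu)@u;print("handle",mu,np.degrees(np.arctan2(u[1],u[0])),t.min(),t.max(),"tip",mu+u*t.max())
im=np.zeros((480,1280),np.uint8);im[:,:640]=m*255;im[:,640:]=np.load("scene_saucepan_handle.npy")*255
cv2.imwrite("pics/masks.png",cv2.resize(im,(800,300)))
E
```

```text
top saucepan_handle 0.79 4711 336 406 146 281
top frying_pan_middle 0.93 9376 193 298 71 233
top hob 0.82 15686 189 423 122 260
scene saucepan_handle 0.97 3555 294 403 190 248
scene frying_pan_middle 0.6 6392 178 306 233 310
scene hob 0.57 11600 167 394 218 366
hob [[0.449, 0.359, 0.05], [0.704, 0.354, 0.05], [0.689, -0.093, 0.05], [0.433, -0.079, 0.05]]
fry [[0.59114619 0.24443896 0.1       ]]
body ell ((370.0838928222656, 182.58863830566406), (68.83356475830078, 73.70858001708984), 48.80177688598633)
handle [0.45567042 0.01295025] -173.74089866300082 -0.052810612687008 0.054223208469520306 tip [0.40177044 0.00703858]
```

View pics/masks.png

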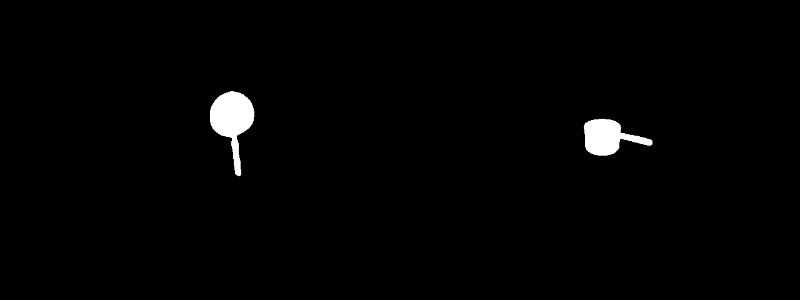

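```bash
cat > fit.py <<'E'
from h import *
from scipy.optimize import minimize
def model(p):
    x,y,yaw,z=p;a=np.linspace(0,2*np.pi,60)
    cyl=np.vstack([np.c_[.06*np.cos(a),.06*np.sin(a),np.full(60,s)] for s in(-.04,.04)])
    hd=np.array([[d,w,.022+t] for d in(.055,.175) for w in(-.01,.01) for t in(-.007,.007)])
    Rz=R.from_euler("z",yaw).as_matrix()
    return [q@Rz.T+[x,y,z] for q in(cyl,hd)]
def render(cm,p,S=4):
    im=np.zeros((480*S,640*S),np.uint8)
    for q in model(p): cv2.fillConvexPoly(im,cv2.convexHull(np.round((proj(cm,q)+.5)*S).astype(np.int32)),255)
    return cv2.resize(im,(640,480),interpolation=cv2.INTER_AREA)/255.
def fit(masks,p0):
    s=np.array([.01,.01,.1,.01]);p0=np.array(p0)
    f=lambda v:sum((np.abs(render(cm,p0+v*s)-m).sum())/m.sum() for cm,m in masks)
    o=minimize(f,np.zeros(4),method="Nelder-Mead",options=dict(initial_simplex=np.vstack([np.zeros(4),np.eye(4)]),maxiter=300,xatol=.01,fatol=1e-4))
    return p0+o.x*s,o.fun
E
python3 - <<'E'
from fit import *
M=[(cam(n),np.load(n+"_saucepan_handle.npy").astype(float)) for n in("top","scene")]
for S in(M,M[:1],M[1:]):
    p,f=fit(S,[.57,.03,np.radians(-174),.099]);print(np.round(p,4),np.degrees(p[2]),f, "grasp",p[:2]+.12*np.array([np.cos(p[2]),np.sin(p[2])]))
o=optics.get_calibration("wrist")["tool_from_camera"];print(np.round(o,3))
st=monitor.state();print(np.round(R.from_rotvec(st["orientation"]).as_matrix(),3))
E
```

```text
[ 0.5753  0.0241 -3.0557  0.0986] -175.07777101959914 0.10026384820338168 grasp [0.45570571 0.01384568]
[ 0.5744  0.0241 -3.0412  0.1016] -174.2469021829111 0.06051585567362161 grasp [0.45498991 0.01210815]
[ 0.5745  0.0253 -3.0643  0.1002] -175.57035342743941 0.04079093240671796 grasp [0.4549065  0.01606258]
[[ 0.001  0.961  0.277  0.071]
 [ 1.    -0.001  0.     0.   ]
 [ 0.     0.277 -0.961 -0.121]
 [ 0.     0.     0.     1.   ]]
[[ 0.901  0.435  0.   ]
 [ 0.435 -0.901 -0.   ]
 [ 0.     0.    -1.   ]]
```

>>> {"fn": "step_arm", "kwargs": {
  "commands": [
    {"grip": 0, "slide": [0, 2.4, 0], "delta_rot": [0, 0, -0.018]},
    {"grip": 0, "slide": [0, 2.4, 0], "delta_rot": [0, 0, -0.018]},
    {"grip": 0, "slide": [0, 2.4, 0], "delta_rot": [0, 0, -0.018]},
    {"grip": 0, "slide": [0, 2.4, 0], "delta_rot": [0, 0, -0.018]},
    {"grip": 0, "slide": [0, 2.4, 0], "delta_rot": [0, 0, -0.018]},
    {"grip": 0, "slide": [0, 2.4, 0], "delta_rot": [0, 0, -0.018]},
    {"grip": 0, "slide": [0, 2.4, 0], "delta_rot": [0, 0, -0.018]},
    {"grip": 0, "slide": [0, 2.4, 0], "delta_rot": [0, 0, -0.018]},
    {"grip": 0, "slide": [0, 2.4, 0], "delta_rot": [0, 0, -0.018]},
    {"grip": 0, "slide": [0, 2.4, 0], "delta_rot": [0, 0, -0.018]},
    {"grip": 0, "slide": [2.2, 2.4, 0], "delta_rot": [0, 0, -0.018]},
    {"grip": 0, "slide": [2.2, 2.4, 0], "delta_rot": [0, 0, -0.018]},
    {"grip": 0, "slide": [2.2, 2.4, 0], "delta_rot": [0, 0, -0.018]},
    {"grip": 0, "slide": [2.2, 2.4, 0], "delta_rot": [0, 0, -0.018]},
    {"grip": 0, "slide": [2.2, 2.4, 0], "delta_rot": [0, 0, -0.018]},
    {"grip": 0, "slide": [2.2, 2.4, 0], "delta_rot": [0, 0, -0.018]},
    {"grip": 0, "slide": [2.2, 2.4, 0], "delta_rot": [0, 0, -0.018]},
    {"grip": 0, "slide": [2.2, 2.4, 0], "delta_rot": [0, 0, -0.018]},
    {"grip": 0, "slide": [2.2, 2.4, 0], "delta_rot": [0, 0, -0.018]},
    {"grip": 0, "slide": [2.2, 2.4, 0], "delta_rot": [0, 0, -0.018]}
  ]
}}

```text
time_s: 2.57
tcp_pos: [0.4491, 0.0088, 0.2534]
orientation: [3.138, 0.141, 0.001]
contact_force: [0.6, -1.1, 0.9]
width: 0.0857
gripper_force: 0.0
```

```bash
python3 - <<'E'
from fit import *
st=monitor.state();im=optics.capture("wrist");cm=cam("wrist",st)
m=R.from_rotvec(st["orientation"]).as_matrix();print(st["tcp_pos"],np.degrees(np.arctan2(m[1,0],m[0,0])),st["qpos"])
im=im.copy()
for q in model([.5753,.0241,-3.0557,.0986]): cv2.polylines(im,[cv2.convexHull(np.round(proj(cm,q)).astype(np.int32))],True,(255,0,0),1)
save(im,"pics/w1.png")
E
```

```text
[0.44912511 0.00882665 0.25343296] 5.12683537949335 [ 1.97299829e-02 -1.76856293e-02 -1.91757036e-01  1.39620146e+00
 -1.30628415e-04  3.07184249e+00]
```

View pics/w1.png

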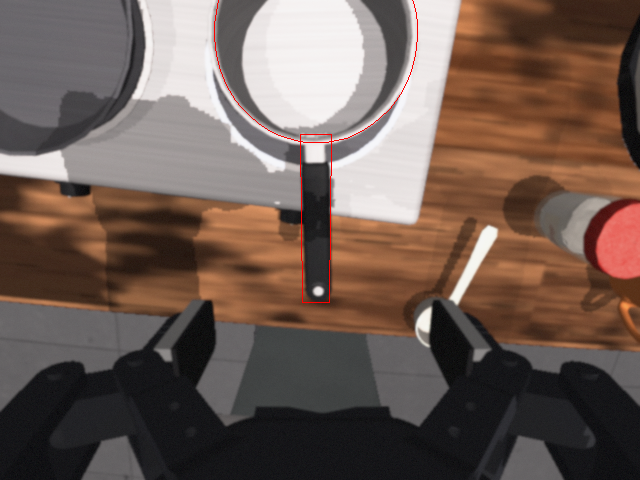

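>>> {"fn": "step_arm", "kwargs": {
  "commands": [
    {"grip": 0, "slide": [0.6, 0.5, -1.3], "delta_rot": [0, 0, 0]},
    {"grip": 0, "slide": [0, 0, -1.3], "delta_rot": [0, 0, 0]},
    {"grip": 0, "slide": [0, 0, -1.3], "delta_rot": [0, 0, 0]},
    {"grip": 0, "slide": [0, 0, -1.3], "delta_rot": [0, 0, 0]},
    {"grip": 0, "slide": [0, 0, -1.3], "delta_rot": [0, 0, 0]},
    {"grip": 0, "slide": [0, 0, -1.3], "delta_rot": [0, 0, 0]},
    {"grip": 0, "slide": [0, 0, -1.3], "delta_rot": [0, 0, 0]},
    {"grip": 0, "slide": [0, 0, -1.3], "delta_rot": [0, 0, 0]},
    {"grip": 0, "slide": [0, 0, -1.3], "delta_rot": [0, 0, 0]},
    {"grip": 0, "slide": [0, 0, -1.3], "delta_rot": [0, 0, 0]},
    {"grip": 0.4, "slide": [0, 0, 0], "delta_rot": [0, 0, 0]},
    {"grip": 0.5, "slide": [0, 0, 0], "delta_rot": [0, 0, 0]},
    {"grip": 0.6, "slide": [0, 0, 0], "delta_rot": [0, 0, 0]}
  ]
}}

```text
time_s: 3.7
tcp_pos: [0.4545, 0.0122, 0.124]
orientation: [3.138, 0.141, 0.001]
contact_force: [0.5, -0.4, 0.0]
width: 0.0516
gripper_force: 0.0
```

>>> {"fn": "step_arm", "kwargs": {
  "commands": [
    {"grip": 0.7, "slide": [0, 0, 0], "delta_rot": [0, 0, 0]},
    {"grip": 0.8, "slide": [0, 0, 0], "delta_rot": [0, 0, 0]},
    {"grip": 0.9, "slide": [0, 0, 0], "delta_rot": [0, 0, 0]},
    {"grip": 1, "slide": [0, 0, 0], "delta_rot": [0, 0, 0]},
    {"grip": 1, "slide": [0, 0, 0], "delta_rot": [0, 0, 0]},
    {"grip": 1, "slide": [0, 0, 0], "delta_rot": [0, 0, 0]}
  ]
}}

```text
time_s: 4.2
tcp_pos: [0.4545, 0.0125, 0.124]
orientation: [-3.138, -0.141, -0.002]
contact_force: [-1.4, 1.8, 5.8]
width: 0.0188
gripper_force: 59.1
```

```bash
python3 - <<'E'
import numpy as np
v=np.array([-.1203,-.012])*100;t=.0725*np.arange(21)
P=np.c_[v[0]*np.cos(t)-v[1]*np.sin(t),v[0]*np.sin(t)+v[1]*np.cos(t)]
Q=np.round(P,2);print(np.round(np.diff(Q,axis=0),2).tolist())
E
```

```text
[[0.12, -0.87], [0.18, -0.86], [0.24, -0.84], [0.31, -0.82], [0.36, -0.8], [0.42, -0.77], [0.47, -0.74], [0.52, -0.7], [0.58, -0.66], [0.62, -0.62], [0.67, -0.57], [0.7, -0.52], [0.74, -0.47], [0.77, -0.41], [0.8, -0.36], [0.83, -0.3], [0.84, -0.24], [0.86, -0.17], [0.87, -0.12], [0.87, -0.05]]
```

>>> {"fn": "step_arm", "kwargs": {
  "commands": [
    {"grip": 1, "slide": [0.12, -0.87, 0], "delta_rot": [0, 0, 0.0725]},
    {"grip": 1, "slide": [0.18, -0.86, 0], "delta_rot": [0, 0, 0.0725]},
    {"grip": 1, "slide": [0.24, -0.84, 0], "delta_rot": [0, 0, 0.0725]},
    {"grip": 1, "slide": [0.31, -0.82, 0], "delta_rot": [0, 0, 0.0725]},
    {"grip": 1, "slide": [0.36, -0.8, 0], "delta_rot": [0, 0, 0.0725]},
    {"grip": 1, "slide": [0.42, -0.77, 0], "delta_rot": [0, 0, 0.0725]},
    {"grip": 1, "slide": [0, 0, 0], "delta_rot": [0, 0, 0]}
  ]
}}

```text
time_s: 4.78
tcp_pos: [0.4699, -0.037, 0.1235]
orientation: [-3.03, -0.82, 0.001]
contact_force: [-5.2, 4.7, 6.8]
width: 0.0189
gripper_force: 60.1
```

>>> {"fn": "step_arm", "kwargs": {
  "commands": [
    {"grip": 1, "slide": [0.47, -0.74, 0], "delta_rot": [0, 0, 0.0725]},
    {"grip": 1, "slide": [0.52, -0.7, 0], "delta_rot": [0, 0, 0.0725]},
    {"grip": 1, "slide": [0.58, -0.66, 0], "delta_rot": [0, 0, 0.0725]},
    {"grip": 1, "slide": [0.62, -0.62, 0], "delta_rot": [0, 0, 0.0725]},
    {"grip": 1, "slide": [0.67, -0.57, 0], "delta_rot": [0, 0, 0.0725]},
    {"grip": 1, "slide": [0.7, -0.52, 0], "delta_rot": [0, 0, 0.0725]},
    {"grip": 1, "slide": [0.74, -0.47, 0], "delta_rot": [0, 0, 0.0725]},
    {"grip": 1, "slide": [0.77, -0.41, 0], "delta_rot": [0, 0, 0.0725]},
    {"grip": 1, "slide": [0.8, -0.36, 0], "delta_rot": [0, 0, 0.0725]},
    {"grip": 1, "slide": [0.83, -0.3, 0], "delta_rot": [0, 0, 0.0725]},
    {"grip": 1, "slide": [0.84, -0.24, 0], "delta_rot": [0, 0, 0.0725]},
    {"grip": 1, "slide": [0.86, -0.17, 0], "delta_rot": [0, 0, 0.0725]},
    {"grip": 1, "slide": [0.87, -0.12, 0], "delta_rot": [0, 0, 0.0725]},
    {"grip": 1, "slide": [0.87, -0.05, 0], "delta_rot": [0, 0, 0.0725]},
    {"grip": 1, "slide": [0, 0, 0], "delta_rot": [0, 0, 0]},
    {"grip": 1, "slide": [0, 0, 0], "delta_rot": [0, 0, 0]}
  ]
}}

```text
time_s: 6.12
tcp_pos: [0.5709, -0.0972, 0.1235]
orientation: [-2.254, -2.187, 0.004]
contact_force: [-6.5, -1.0, 7.4]
width: 0.0187
gripper_force: 60.2
```

```bash
python3 - <<'E'
from fit import *
st=monitor.state();m=R.from_rotvec(st["orientation"]).as_matrix();print(st["tcp_pos"],np.degrees(np.arctan2(m[1,0],m[0,0])))
im=optics.capture("scene").copy();cm=cam("scene")
for q in model([.5753,.0241,np.radians(-92),.0986]): cv2.polylines(im,[cv2.convexHull(np.round(proj(cm,q)).astype(np.int32))],True,(255,0,0),1)
save(im,"pics/s1.png")
E
```

```text
[ 0.57088582 -0.09716447  0.12348419] 88.2562138103018
```

View pics/s1.png

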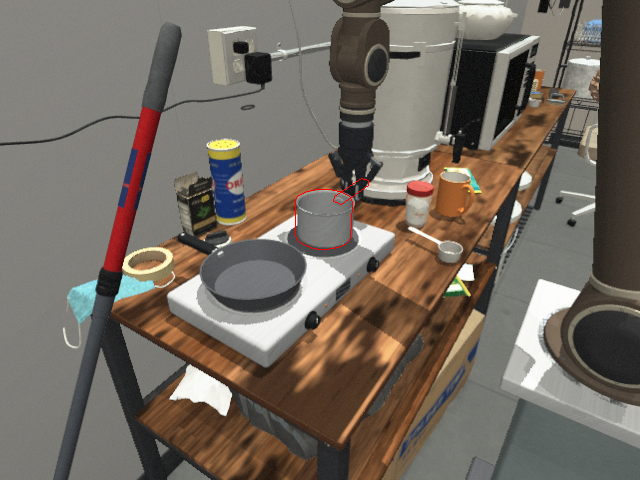

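The pan overlays the predicted outline at its original place, with rim centre near (325,200), and the handle is hidden behind it. I'll release and back off.

>>> {"fn": "step_arm", "kwargs": {
  "commands": [
    {"grip": 0.5, "slide": [0, 0, 0], "delta_rot": [0, 0, 0]},
    {"grip": 0.2, "slide": [0, 0, 0], "delta_rot": [0, 0, 0]},
    {"grip": 0, "slide": [0, 0, 0], "delta_rot": [0, 0, 0]},
    {"grip": 0, "slide": [0, 0, 0], "delta_rot": [0, 0, 0]},
    {"grip": 0, "slide": [0, 0, 0], "delta_rot": [0, 0, 0]},
    {"grip": 0, "slide": [0, 0, 0], "delta_rot": [0, 0, 0]},
    {"grip": 0, "slide": [0, 0, 1], "delta_rot": [0, 0, 0]},
    {"grip": 0, "slide": [0, 0, 1], "delta_rot": [0, 0, 0]},
    {"grip": 0, "slide": [0, 0, 1.5], "delta_rot": [0, 0, 0]},
    {"grip": 0, "slide": [0, 0, 1.5], "delta_rot": [0, 0, 0]},
    {"grip": 0, "slide": [0, 0, 2], "delta_rot": [0, 0, 0]},
    {"grip": 0, "slide": [0, 0, 2], "delta_rot": [0, 0, 0]},
    {"grip": 0, "slide": [0, 0, 2], "delta_rot": [0, 0, 0]},
    {"grip": 0, "slide": [0, 0, 2], "delta_rot": [0, 0, 0]},
    {"grip": 0, "slide": [0, 0, 0], "delta_rot": [0, 0, 0]},
    {"grip": 0, "slide": [0, 0, 0], "delta_rot": [0, 0, 0]}
  ]
}}

```text
time_s: 7.5
tcp_pos: [0.5727, -0.0968, 0.2557]
orientation: [2.253, 2.184, 0.004]
contact_force: [-0.2, 0.3, -0.2]
width: 0.0856
gripper_force: 0.0
```

```bash
python3 - <<'E'
from fit import *
st=monitor.state();print(st["tcp_pos"],st["contact_force"])
im=optics.capture("wrist").copy();cm=cam("wrist",st)
for q in model([.5753,.0241,np.radians(-92),.0986]): cv2.polylines(im,[cv2.convexHull(np.round(proj(cm,q)).astype(np.int32))],True,(255,0,0),1)
save(im,"pics/w2.png")
E
```

```text
[ 0.57274213 -0.09679251  0.25571775] [-0.21426614  0.25300087 -0.17542376]
```

View pics/w2.png

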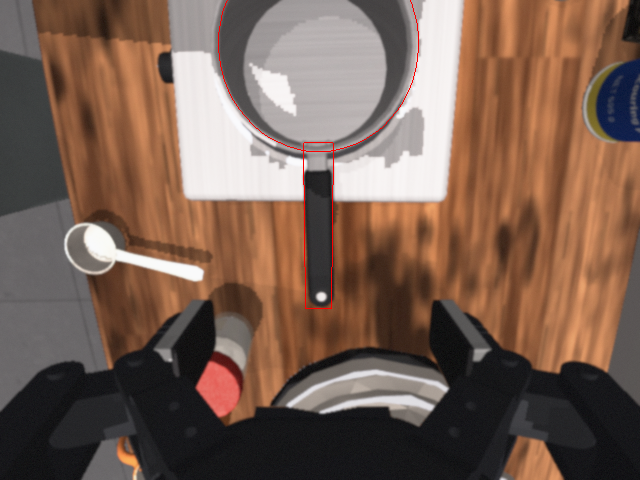

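The handle runs from (317,150) to (321,300), square to the hob's side edge, and the pan is within a few millimetres of where it started.

```bash
python3 -c "
from bench import finish_job;print(finish_job())"
```

```text
the job is handed in; nothing more can be done
None
```

I swung the saucepan handle round to point out to the side, parallel to the hob's front edge and away from the frying pan. The last wrist picture shows the pan within a few millimetres of its starting place; the frying pan was not touched. The job is handed in, but no verdict came back.

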